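Sort the mixed rubber mounts by the sample on each tray

TASK

Sort the five loose rubber mounts on the bench into the three blue trays: each belongs in the tray whose fixed sample, on the small ledge at the tray's far end, is of the same kind. Set every mount down (do not drop it) the same way up as it stands now, flat on the floor of its tray, and leave the wrench and the nut lying where they are.

Things in the scene. Friction and masses are not known exactly. Their poses are not given: they have to be found in the camera images.
- stud_1: Loose stud mount: black rubber cylinder 40 mm in diameter and 36 mm high (including a steel disc on each end) standing upright, with a steel threaded stud 10 mm thick and 18 mm long sticking up from its top (54 mm high in all). About 90 g. Origin at the centre of its underside, z up along its axis. Grip across the rubber. One of two alike.
- stud_2: Loose stud mount: black rubber cylinder 40 mm in diameter and 36 mm high (including a steel disc on each end) standing upright, with a steel threaded stud 10 mm thick and 18 mm long sticking up from its top (54 mm high in all). About 90 g. Origin at the centre of its underside, z up along its axis. Grip across the rubber. One of two alike.
- bush_1: Loose bush: black rubber ring standing on its end, 50 mm outer diameter, 36 mm high, with a steel sleeve and a 20 mm hole in the middle (too narrow for a finger). About 140 g. Origin at the centre of its underside, z up along its axis. Grip across the outside. One of two alike.
- bush_2: Loose bush: black rubber ring standing on its end, 50 mm outer diameter, 36 mm high, with a steel sleeve and a 20 mm hole in the middle (too narrow for a finger). About 140 g. Origin at the centre of its underside, z up along its axis. Grip across the outside. One of two alike.
- flange: Loose flange mount: oblong steel plate 76 mm (its x) by 40 mm (its y) and 5 mm thick lying flat, with a black rubber plug 36 mm in diameter on its middle, straight-sided up to 36 mm above the bench and bevelled above that to its top at 41 mm. About 150 g. Origin at the centre of its underside, z up along its axis. Grip across the rubber plug, above the plate.
- tray_stud: Fixed blue open tray with a fixed sample stud mount (rubber cylinder with a stud on top). Outside 160 (x) x 140 (y) x 32 mm high, walls 5, floor top 5 above the bench. Origin: centre of the tray's underside; x points away from the robot (within 0.1 rad) to a ledge outside the tray, 64 x 90 x 5 mm, whose life-size sample stands 112 mm from the origin and does not come off.
- tray_bush: Fixed blue open tray with a fixed sample bush (rubber ring with a hole). Outside 160 (x) x 140 (y) x 32 mm high, walls 5, floor top 5 above the bench. Origin: centre of the tray's underside; x points away from the robot (within 0.1 rad) to a ledge outside the tray, 64 x 90 x 5 mm, whose life-size sample stands 112 mm from the origin and does not come off.
- tray_flange: Fixed blue open tray with a fixed sample flange mount (rubber plug on an oblong plate). Outside 160 (x) x 140 (y) x 32 mm high, walls 5, floor top 5 above the bench. Origin: centre of the tray's underside; x points away from the robot (within 0.1 rad) to a ledge outside the tray, 64 x 90 x 5 mm, whose life-size sample stands 112 mm from the origin and does not come off.
- wrench: Small steel wrench lying flat among the loose parts, 120 mm long, along its x. Origin at its middle, on the bench. Not part of the job: leave it lying.
- nut: Loose dark steel hexagon nut lying flat among the parts, about 35 mm over its corners, 14 mm high. Origin at the centre of its underside. Not part of the job: leave it lying.
Things that resemble listed ones, but are neither listed nor needed, are in the scene too. What is shaped like the bush_1 but turquoise is not meant.

How it is judged:
By the outcome, as a careful person would: the job done as asked, in the order asked, and still so for the second after the job is handed in, with the robot touching nothing.
It also fails if it takes over 112 s, if anything falls off the work surface, if the arm or the gripper's body presses on something with over 40 N, if the wrist force passes 120 N, or if a joint passes its speed limit or range.

ROBOT

A 7-joint arm with a two-finger parallel gripper is mounted at the origin on the work surface. World frame = base frame: x ahead of the robot, y to its left, z up, the work surface at z = 0. Lengths are in m, angles in rad, forces in N, time in s.
With the tool pointing down it reaches from about 0.4 to 0.75 m from the base axis. Payload 19.5 kg.
Tool frame: the origin (TCP) lies at the very end of the fingers, on their centre line; the grasp point (between the pads) lies 19 mm behind it; z points along the fingers, y is the line along which they close (so a half turn about z gives the same grasp; the last joint's range is limited). The gripper opens to 85 mm and grips with 20 to 120 N. Pads are 22 mm wide; open, the fingers measure 114 mm over their backs; the gripper's body (76 mm by 85 mm) begins 54 mm behind the grasp point. The pads swing forward as they close: fully open they stand 13 mm farther back than shut.
Start: joints at [-1.345, 0.707, -0.028, 1.485, 0.022, 0.951, -0.075], TCP at [0.152, 0.554, 0.231] pointing down, gripper open.
Joint ranges: [-2.71, 2.71], [-0.32, 2.16], [-1.57, 1.52], [0, 2.45], [-1.46, 4.6], [0, 2.02], [-2.83, 2.83]. Speed limits (rad/s): [1.89, 1.89, 2.57, 2.57, 3.01, 3.01, 3.01].

INTERFACE

Orientations are given as a unit quaternion [w, x, y, z].
In Python, from station import r gives the robot as it stands. The module is installed in compiled form; this text tells all that it offers.
- The arm moves only by the tool servo_tool, never from a script. Its argument "steps" is a list of rows, each a list of 7 numbers: the shift along the world's x, y, z normalised to -1 to 1, where 1 is 0.3 m, then the turn, a rotation vector about the world's x, y, z normalised to -1 to 1, where 1 is 2 rad, then the opening, from 0 (shut) to 1 (fully open). In form: [[tx, ty, tz, ax, ay, az, gripper], ...]. A call has 1 to 20 rows; each row is the pose to reach, as a shift and turn from the pose commanded when the call began; what a row does not reach only later rows make up. A row lasts 1/12 s, in which the tool goes at most 41.7 mm and 7.16 degrees, less where a joint would pass 70% of its speed; a pose out of reach is approached as far as the arm can. A call with a number of a shift or a turn outside -1 to 1 is refused whole. A call with a gripper value outside its range is refused whole. The fingers move at their own pace and stop on an object; "newtons" is the grip in N (left out, the last holds). Time passes only in rows, so rows that repeat a pose let the fingers close. It gives the time, the measured TCP pose, the force, the opening and the grip force at its end, in the units of the state.
- r.state(): the state, without advancing time (a new reading comes with each control period).
- r.grab_frame(name): name is "scene" or "top" or "wrist"; returns (picture, depth): 400x640x3 uint8, red, green, blue; 400x640 float32, m along the optical axis (not along the pixel's ray), 0 where there is no reading.
- r.camera_model(name): a dict with "fx", "fy", "cx", "cy" (pixels), "rvec" (rotation vector, rad) and "tvec" (3), from world to camera coordinates, as OpenCV has them; the wrist camera has in their place "tool_from_camera" (4x4, takes a point from camera to tool coordinates, whose origin is the TCP and whose axes are the flange's). Camera axes: x right, y down, z forward; pixel columns grow to the right and rows downward; lengths in m; the calibration is good to about 2 mm. A picture is of the moment at which its call begins: read the wrist's pose just before it. camera_model takes no time and is no camera call.
- r.hand_in(): hands the job in; it is judged then, once.
The state is a dict: "time": time; "joint_pos": joint angles; "qvel": joint speeds; "joint_torque": joint torques, N m; "eef_pos": TCP position; "tool_rot": TCP orientation; "ft_force": force on the tool from outside, world axes, zero at the start; "moment": the same for the moment, N m; "width": finger opening in m; "gripper_force": force on a finger pad.
Only numpy, scipy, OpenCV 4.12 (cv2) and the standard library are available. Lean on these libraries where they do the work, as an engineer would, in place of code of your own. Each camera call takes 0.05 s, during which the arm holds its last target. There are 200 camera calls.

## Working session

There is one attempt and no reset: what is moved stays moved. The work goes in short steps, Python scripts to look and compute and a tool call to move; the robot and the scene stay as the last step left them, time stands still between calls to the robot, and variables do not carry over. Pictures are saved under pics/ and viewed, at most 14 in all, crops included, and the job is handed in when it is done.

Besides the shell and the picture viewer there is one more tool, called after "Emit:" as name([rows], argument=value, ...), one row to a line, values as JSON. servo_tool: Moves the arm, as the interface text tells. Scaled input: -1 to 1 covers 0.3 m each way for a shift and 2 rad each way for a turn. Its arguments: {"type":"object","properties":{"steps":{"type":"array","items":{"type":"array","items":{"type":"number","minimum":-1,"maximum":1}}},"newtons":{"type":"number"}},"required":["steps"]}

```bash
mkdir -p pics; python3 - <<'E'
from station import r
import cv2, numpy as np
s=r.state(); print({k:np.round(v,3) for k,v in s.items()})
for n in ("top","scene"):
    p,d=r.grab_frame(n); np.savez(f"{n}.npz",p=p,d=d)
    cv2.imwrite(f"pics/{n}1.png",p[:,:,::-1]); print(n,r.camera_model(n), (d>0).mean())
print(r.camera_model("wrist"))
E
```

```text
{'time': np.float64(0.0), 'joint_pos': array([-1.345,  0.707, -0.028,  1.485,  0.022,  0.951, -0.076]), 'qvel': array([-0.001, -0.002, -0.001, -0.001,  0.   , -0.001, -0.001]), 'joint_torque': array([-1.0000e-03, -8.8322e+01,  1.2350e+00, -2.3616e+01,  1.7000e-02,
        7.0000e-03, -0.0000e+00]), 'eef_pos': array([0.152, 0.554, 0.231]), 'tool_rot': array([-0.   ,  0.134,  0.991, -0.001]), 'ft_force': array([-0.315, -0.267, -0.217]), 'moment': array([-0.003,  0.013, -0.029]), 'gripper_force': np.float64(0.0), 'width': np.float64(0.085)}
top {'fx': 428.3234910278056, 'fy': 428.3234910278056, 'cx': 320.5053220539178, 'cy': 201.65160644366176, 'rvec': array([ 2.15629524, -2.18543302,  0.12594234]), 'tvec': array([0.01671498, 0.53073096, 0.96389692])} 0.99595703125
scene {'fx': 395.2732010969087, 'fy': 395.2732010969087, 'cx': 316.4574681934614, 'cy': 195.77065523029682, 'rvec': array([ 1.72065637,  2.07926351, -0.63988604]), 'tvec': array([ 0.10173835, -0.41845268,  1.37463202])} 0.99575
{'fx': 326.0400244912486, 'fy': 326.0400244912486, 'cx': 319.45138148645265, 'cy': 193.44072138125932, 'tool_from_camera': array([[ 8.93730741e-04, -9.56806919e-01, -2.90722756e-01,
         7.38596378e-02],
       [ 9.99999513e-01,  7.33708138e-04,  6.59436799e-04,
        -5.55204236e-04],
       [-4.17648040e-04, -2.90723204e-01,  9.56807109e-01,
        -1.42412569e-01],
       [ 0.00000000e+00,  0.00000000e+00,  0.00000000e+00,
         1.00000000e+00]])}
```

View pics/top1.png

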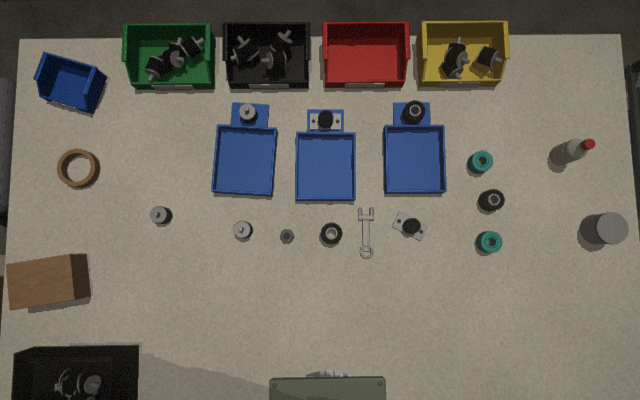

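View pics/scene1.png

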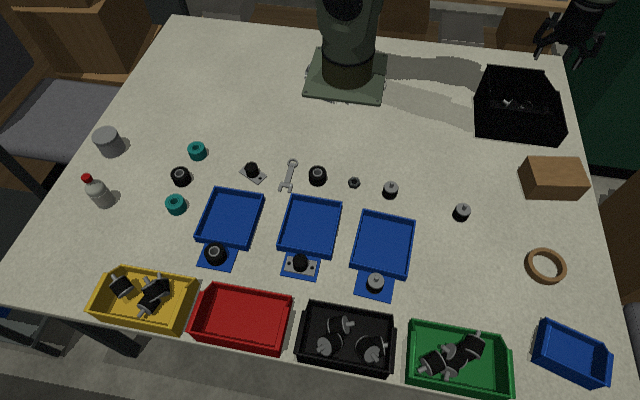

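Top view: the loose parts are:
- Studs at (160,215) and (242,230).
- Black bushes at (331,233) and (491,200). The rings at (482,161) and (490,241) are turquoise, so not meant.
- Flange at (408,226), nut at (287,236), wrench at (366,232).

By their samples, the trays are stud at (245,160), flange at (325,165) and bush at (414,160). The scene view agrees.

```bash
cat > h.py <<'E'
import cv2, numpy as np
from station import r
from scipy.spatial.transform import Rotation as R
def pose(n):
    c=r.camera_model(n)
    if n!="wrist":
        M=cv2.Rodrigues(c["rvec"])[0]; return c,M.T,-M.T@c["tvec"]
    s=r.state(); q=s["tool_rot"]; Rt=R.from_quat([q[1],q[2],q[3],q[0]]).as_matrix(); T=c["tool_from_camera"]
    return c,Rt@T[:3,:3],Rt@T[:3,3]+s["eef_pos"]
def ray(cam,uv,z):
    c,M,o=cam; uv=np.atleast_2d(uv).astype(float)
    d=np.c_[(uv[:,0]-c["cx"])/c["fx"],(uv[:,1]-c["cy"])/c["fy"],np.ones(len(uv))]@M.T
    return o+d*((z-o[2])/d[:,2])[:,None]
def cloud(cam,dep):
    c,M,o=cam; v,u=np.mgrid[:400,:640]
    return np.dstack([(u-c["cx"])/c["fx"]*dep,(v-c["cy"])/c["fy"]*dep,dep])@M.T+o
E
python3 - <<'E'
from h import *
f=np.load("top.npz"); cam=pose("top"); P=cloud(cam,f["d"]); p=f["p"]
z=P[:,:,2]; print("table z",np.median(z[250:330,200:450]))
for n,u,v in [("studA",160,215),("studB",242,230),("nut",287,236),("bushA",331,233),("bushB",491,200),("flange",409,226),("teal1",482,161),("teal2",490,241)]:
    w=np.zeros((400,640),np.uint8); w[v-18:v+18,u-18:u+18]=1
    out=[]
    for lo in (.008,.028):
        m=((z>lo)&(w>0)); q=P[m]; c,rad=cv2.minEnclosingCircle(q[:,:2].astype(np.float32)); out+=[np.round([*c,rad],4),m.sum(),q[:,2].max().round(3)]
    print(n,*out)
hsv=cv2.cvtColor(p,cv2.COLOR_RGB2HSV)
m=cv2.inRange(hsv,(100,120,50),(125,255,255))
m[:,:200]=0;m[:90]=0;m[:,450:]=0
cs,_=cv2.findContours(m,cv2.RETR_EXTERNAL,cv2.CHAIN_APPROX_NONE)
for c in cs:
    if cv2.contourArea(c)<300: continue
    x=ray(cam,c[:,0],.032)[:,:2]; print("tray/ledge",cv2.contourArea(c),cv2.boundingRect(c),np.round(cv2.minAreaRect(x.astype(np.float32))[0],4),cv2.minAreaRect(x.astype(np.float32))[1:])
    y0=cv2.boundingRect(c)
m2=(z>.006)&(z<.02)
q=P[200:262,354:380][m2[200:262,354:380]]; print("wrench",q.min(0),q.max(0))
big=cv2.resize(p[190:255,140:510],None,fx=2.1,fy=2.1,interpolation=cv2.INTER_CUBIC); cv2.imwrite("pics/crop.png",big[:,:,::-1])
E
```

```text
table z -0.00014489324901656442
studA [0.4684 0.2098 0.1953] 306 1.015 [0.4684 0.2098 0.1953] 254 1.015
studB [0.4488 0.1149 0.0984] 267 1.015 [0.4488 0.1149 0.0984] 250 1.015
nut [0.4405 0.0633 0.0465] 150 1.015 [4.253e-01 1.950e-02 1.000e-04] 4 1.015
bushA [ 0.4506 -0.0053  0.0355] 323 1.015 [ 0.4506 -0.0053  0.0355] 314 1.015
bushB [ 0.4805 -0.198   0.2245] 429 1.015 [ 0.4805 -0.198   0.2245] 337 1.015
flange [ 0.4512 -0.1047  0.1269] 239 1.015 [ 0.454  -0.0984  0.1214] 204 1.015
teal1 [ 0.5289 -0.1856  0.2298] 423 1.015 [ 0.5289 -0.1856  0.2298] 327 1.015
teal2 [ 0.4299 -0.1915  0.2111] 439 1.015 [ 0.4299 -0.1915  0.2111] 341 1.015
tray/ledge 4008.0 (296, 110, 59, 90) [ 0.6423 -0.0026] ((0.13618969917297363, 0.2116391807794571), 89.2602310180664)
tray/ledge 4249.0 (384, 103, 62, 90) [ 0.6564 -0.2118] ((0.14070238173007965, 0.21307583153247833), 89.52489471435547)
tray/ledge 4410.5 (212, 103, 65, 93) [0.6589 0.1843] ((0.14060819149017334, 0.21477407217025757), 85.2728271484375)
wrench [ 0.39949849 -0.11449753  0.00600667] [ 0.53527639 -0.06936274  0.0144088 ]
```

View pics/crop.png

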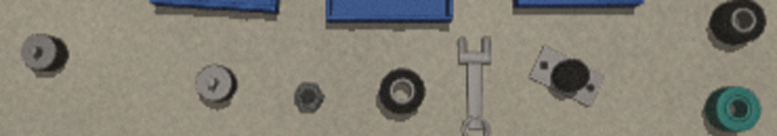

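```bash
python3 - <<'E'
from h import *
f=np.load("top.npz"); cam=pose("top"); P=cloud(cam,f["d"]); p=f["p"]; z=P[:,:,2]; g=np.where(f["d"]>0,z,-1)
def comp(m,u,v):
    n,l,st,_=cv2.connectedComponentsWithStats(m.astype(np.uint8)); k=np.unique(l[v-12:v+12,u-12:u+12],return_counts=True)
    k=[(c,i) for i,c in zip(*k) if i]; return l==max(k)[1]
for n,u,v,h in [("studA",160,215,.036),("studB",242,230,.036),("bushA",331,233,.036),("bushB",491,200,.036),("flange",409,226,.041)]:
    m=comp((g>h-.005)&(g<h+.005),u,v); q=P[m][:,:2].astype(np.float32)
    c,rad=cv2.minEnclosingCircle(q); print(n,m.sum(),"mean",q.mean(0).round(4),"circ",np.round([*c,rad],4),"z",np.median(z[m]).round(4))
m=comp((g>.009)&(g<.02),287,236); print("nut",P[m].mean(0).round(3),np.ptp(P[m],axis=0).round(3))
m=comp((g>.004)&(g<.02),366,232); q=P[m]; print("wrench",q.mean(0).round(3),q.min(0).round(3),q.max(0).round(3))
# flange plate: bright grey steel, ray to z=.005
hsv=cv2.cvtColor(p,cv2.COLOR_RGB2HSV)
w=np.zeros((400,640),bool); w[208:243,388:432]=1
m=comp((g>.0025)&(g<.06)&w,408,226)
q=P[m&(g<.012)][:,:2].astype(np.float32); rc=cv2.minAreaRect(q); print("plate",rc); 
b=cv2.boxPoints(rc);e=max([b[1]-b[0],b[2]-b[1]],key=np.linalg.norm); print("plate x angle deg",np.degrees(np.arctan2(e[1],e[0])))
bl=cv2.inRange(hsv,(100,120,40),(125,255,255))>0
for n,u,v in [("tstud",245,160),("tfl",325,165),("tbush",414,160)]:
    w=np.zeros_like(bl); w[v-42:v+45,u-38:u+38]=1
    m=bl&w&(g>.025)&(g<.038); q=P[m][:,:2].astype(np.float32); rc=cv2.minAreaRect(q)
    b=cv2.boxPoints(rc);e=max([b[1]-b[0],b[2]-b[1]],key=np.linalg.norm); e=e*np.sign(e[0])
    print(n,m.sum(),np.round(rc[0],4),np.round(rc[1],4),"xdir deg",np.degrees(np.arctan2(e[1],e[0])).round(1))
E
```

```text
studA 217 mean [0.5058 0.3799] circ [0.5062 0.3805 0.0204] z 0.0359
studB 219 mean [0.4695 0.1904] circ [0.47   0.1908 0.0201] z 0.0359
bushA 303 mean [ 0.4583 -0.0136] circ [ 0.4583 -0.0137  0.0249] z 0.0357
bushB 305 mean [ 0.5313 -0.39  ] circ [ 0.5316 -0.3905  0.0255] z 0.035
flange 170 mean [ 0.4731 -0.1998] circ [ 0.4734 -0.1999  0.0178] z 0.0397
nut [0.455 0.09  0.014] [0.028 0.033 0.009]
wrench [ 0.463 -0.096  0.007] [ 0.399 -0.115  0.004] [ 0.517 -0.078  0.012]
plate ((0.47467565536499023, -0.20153261721134186), (0.07702263444662094, 0.04408169165253639), 62.45155334472656)
plate x angle deg 62.451557
tstud 576 [0.6336 0.1872] [0.1394 0.1603] xdir deg -4.4
tfl 548 [ 0.6161 -0.0021] [0.1366 0.1594] xdir deg -1.0
tbush 512 [ 0.6386 -0.2128] [0.1402 0.1747] xdir deg -0.4
```

Depth and colour agree on the poses, and the crop confirms the grey-topped studs, the black bushes (not turquoise) and the flange. I'll start with stud A.

Emit:
servo_tool([
  [0.967,-0.567,0,0,0,-0.651,1],
  [0.967,-0.567,0,0,0,-0.651,1],
  [0.967,-0.567,0,0,0,-0.651,1],
  [0.967,-0.567,0,0,0,-0.651,1],
  [0.967,-0.567,0,0,0,-0.651,1],
  [0.967,-0.567,0,0,0,-0.651,1],
  [0.967,-0.567,0,0,0,-0.651,1],
  [0.967,-0.567,0,0,0,-0.651,1],
  [0.967,-0.567,0,0,0,-0.651,1],
  [0.967,-0.567,0,0,0,-0.651,1],
  [0.967,-0.567,0,0,0,-0.651,1],
  [0.967,-0.567,0,0,0,-0.651,1],
  [0.967,-0.567,0,0,0,-0.651,1],
  [0.967,-0.567,-0.2,0,0,-0.651,1],
  [0.967,-0.567,-0.2,0,0,-0.651,1],
  [0.967,-0.567,-0.2,0,0,-0.651,1],
  [0.967,-0.567,-0.2,0,0,-0.651,1],
], newtons=40)

```text
time: 1.52
eef_pos: [0.4422, 0.3843, 0.1714]
tool_rot: [-0.0, 0.706, 0.708, -0.0]
ft_force: [0.4, -0.4, 0.9]
width: 0.0856
gripper_force: 0.0
```

Emit:
servo_tool([
  [0.213,-0.013,-0.15,0,0,0,1],
  [0.213,-0.013,-0.25,0,0,0,1],
  [0.213,-0.013,-0.3,0,0,0,1],
  [0.213,-0.013,-0.35,0,0,0,1],
  [0.213,-0.013,-0.42,0,0,0,1],
  [0.213,-0.013,-0.48,0,0,0,1],
  [0.213,-0.013,-0.52,0,0,0,1],
  [0.213,-0.013,-0.545,0,0,0,1],
  [0.213,-0.013,-0.545,0,0,0,1],
  [0.213,-0.013,-0.545,0,0,0,1],
  [0.213,-0.013,-0.545,0,0,0,0],
  [0.213,-0.013,-0.545,0,0,0,0],
  [0.213,-0.013,-0.545,0,0,0,0],
  [0.213,-0.013,-0.545,0,0,0,0],
  [0.213,-0.013,-0.545,0,0,0,0],
  [0.213,-0.013,-0.545,0,0,0,0],
  [0.213,-0.013,-0.545,0,0,0,0],
  [0.213,-0.013,-0.545,0,0,0,0],
  [0.213,-0.013,-0.545,0,0,0,0],
  [0.213,-0.013,-0.545,0,0,0,0],
])

```text
time: 3.18
eef_pos: [0.5064, 0.3806, 0.0085]
tool_rot: [-0.0, 0.707, 0.707, 0.0]
ft_force: [-1.6, -0.9, 7.9]
width: 0.0387
gripper_force: 39.5
```

Emit:
servo_tool([
  [0,0,0.08,0,0,0,0],
  [0,0,0.18,0,0,0,0],
  [0,0,0.3,0,0,0,0],
  [0.1,-0.13,0.35,0,0,0,0],
  [0.2,-0.26,0.35,0,0,0,0],
  [0.3,-0.39,0.35,0,0,0,0],
  [0.38,-0.5,0.35,0,0,0,0],
  [0.42,-0.543,0.35,0,0,0,0],
  [0.42,-0.543,0.35,0,0,0,0],
  [0.42,-0.543,0.28,0,0,0,0],
  [0.42,-0.543,0.2,0,0,0,0],
  [0.42,-0.543,0.13,0,0,0,0],
  [0.42,-0.543,0.08,0,0,0,0],
  [0.42,-0.543,0.05,0,0,0,0],
  [0.42,-0.543,0.04,0,0,0,0],
  [0.42,-0.543,0.04,0,0,0,0],
])

```text
time: 4.52
eef_pos: [0.6322, 0.2176, 0.0198]
tool_rot: [-0.0, 0.707, 0.707, -0.0]
ft_force: [-1.1, 0.7, -1.0]
width: 0.0383
gripper_force: 40.8
```

Emit:
servo_tool([
  [0,0,-0.008,0,0,0,0],
  [0,0,-0.014,0,0,0,0],
  [0,0,-0.018,0,0,0,0],
  [0,0,-0.021,0,0,0,0],
  [0,0,-0.021,0,0,0,0],
  [0,0,-0.021,0,0,0,0],
])

```text
time: 5.02
eef_pos: [0.6322, 0.2176, 0.0136]
tool_rot: [-0.0, 0.707, 0.707, 0.0]
ft_force: [0.2, 0.1, -1.1]
width: 0.0391
gripper_force: 40.8
```

Emit:
servo_tool([
  [0,0,-0.002,0,0,0,0],
  [0,0,-0.004,0,0,0,0],
  [0,0,-0.004,0,0,0,0],
])

```text
time: 5.27
eef_pos: [0.6323, 0.2176, 0.0134]
tool_rot: [0.0, 0.707, 0.707, 0.0]
ft_force: [-5.6, -1.0, 15.6]
width: 0.039
gripper_force: 42.7
```

Emit:
servo_tool([
  [0,0,0,0,0,0,0.65],
  [0,0,0,0,0,0,0.65],
  [0,0,0,0,0,0,0.65],
  [0,0,0.04,0,0,0,0.65],
  [0,0,0.12,0,0,0,0.65],
  [0,0,0.24,0,0,0,0.65],
  [0,0,0.35,0,0,0,0.8],
  [-0.12,-0.03,0.35,0,0,0,1],
  [-0.25,-0.06,0.35,0,0,0,1],
  [-0.38,-0.09,0.35,0,0,0,1],
  [-0.48,-0.09,0.35,0,0,0,1],
  [-0.541,-0.09,0.35,0,0,0,1],
  [-0.541,-0.09,0.3,0,0,0,1],
  [-0.541,-0.09,0.2,0,0,0,1],
  [-0.541,-0.09,0.12,0,0,0,1],
  [-0.541,-0.09,0.06,0,0,0,1],
  [-0.541,-0.09,0.02,0,0,0,1],
  [-0.541,-0.09,-0.01,0,0,0,1],
  [-0.541,-0.09,-0.01,0,0,0,1],
])

```text
time: 6.85
eef_pos: [0.4696, 0.1904, 0.0085]
tool_rot: [-0.0, 0.707, 0.707, -0.001]
ft_force: [0.2, -1.5, -1.0]
width: 0.0855
gripper_force: 0.0
```

Emit:
servo_tool([
  [0,0,0,0,0,0,0],
  [0,0,0,0,0,0,0],
  [0,0,0,0,0,0,0],
  [0,0,0,0,0,0,0],
  [0,0,0,0,0,0,0],
  [0,0,0,0,0,0,0],
  [0,0,0,0,0,0,0],
  [0,0,0,0,0,0,0],
])

```text
time: 7.52
eef_pos: [0.4702, 0.1908, 0.0101]
tool_rot: [0.0, 0.707, 0.707, 0.001]
ft_force: [-1.2, -0.3, 12.3]
width: 0.039
gripper_force: 38.8
```

Emit:
servo_tool([
  [0,0,0.08,0,0,0,0],
  [0,0,0.18,0,0,0,0],
  [0,0,0.3,0,0,0,0],
  [0.1,-0.05,0.35,0,0,0,0],
  [0.22,-0.113,0.35,0,0,0,0],
  [0.34,-0.113,0.35,0,0,0,0],
  [0.46,-0.113,0.35,0,0,0,0],
  [0.54,-0.113,0.35,0,0,0,0],
  [0.54,-0.113,0.35,0,0,0,0],
  [0.54,-0.113,0.28,0,0,0,0],
  [0.54,-0.113,0.2,0,0,0,0],
  [0.54,-0.113,0.13,0,0,0,0],
  [0.54,-0.113,0.08,0,0,0,0],
  [0.54,-0.113,0.05,0,0,0,0],
  [0.54,-0.113,0.035,0,0,0,0],
  [0.54,-0.113,0.027,0,0,0,0],
  [0.54,-0.113,0.022,0,0,0,0],
  [0.54,-0.113,0.019,0,0,0,0],
  [0.54,-0.113,0.017,0,0,0,0],
  [0.54,-0.113,0.017,0,0,0,0],
])

```text
time: 9.18
eef_pos: [0.6322, 0.1568, 0.0153]
tool_rot: [0.0, 0.707, 0.707, 0.0]
ft_force: [-1.7, 0.2, 4.5]
width: 0.0387
gripper_force: 41.7
```

Emit:
servo_tool([
  [0,0,0,0,0,0,0.65],
  [0,0,0,0,0,0,0.65],
  [0,0,0,0,0,0,0.65],
  [0,0,0.04,0,0,0,0.65],
  [0,0,0.12,0,0,0,0.65],
  [0,0,0.24,0,0,0,0.65],
  [0,0,0.35,0,0,0,0.8],
  [-0.1,-0.1,0.35,0,0,0,1],
  [-0.2,-0.2,0.35,0,0,0,1],
  [-0.3,-0.3,0.35,0,0,0,1],
  [-0.4,-0.4,0.35,0,0,0,1],
  [-0.5,-0.5,0.35,0,0,0,1],
  [-0.58,-0.568,0.35,0,0,0,1],
  [-0.58,-0.568,0.28,0,0,0,1],
  [-0.58,-0.568,0.2,0,0,0,1],
  [-0.58,-0.568,0.12,0,0,0,1],
  [-0.58,-0.568,0.06,0,0,0,1],
  [-0.58,-0.568,0.02,0,0,0,1],
  [-0.58,-0.568,-0.018,0,0,0,1],
  [-0.58,-0.568,-0.018,0,0,0,1],
])

```text
time: 10.85
eef_pos: [0.4576, -0.0138, 0.0081]
tool_rot: [-0.0, 0.707, 0.707, -0.0]
ft_force: [0.2, 0.5, 0.8]
width: 0.0855
gripper_force: 0.0
```

Emit:
servo_tool([
  [0,0,0,0,0,0,0],
  [0,0,0,0,0,0,0],
  [0,0,0,0,0,0,0],
  [0,0,0,0,0,0,0],
  [0,0,0,0,0,0,0],
  [0,0,0,0,0,0,0],
  [0,0,0,0,0,0,0],
  [0,0,0,0,0,0,0],
])

```text
time: 11.52
eef_pos: [0.4582, -0.0137, 0.01]
tool_rot: [0.0, 0.707, 0.707, 0.0]
ft_force: [-1.0, -0.1, 13.9]
width: 0.0489
gripper_force: 39.2
```

```bash
python3 - <<'E'
from h import *
p,d=r.grab_frame("top"); cv2.imwrite("pics/top2.png",cv2.resize(p[80:260,140:520],None,fx=2,fy=2)[:,:,::-1])
E
```

```text
(no output)
```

View pics/top2.png

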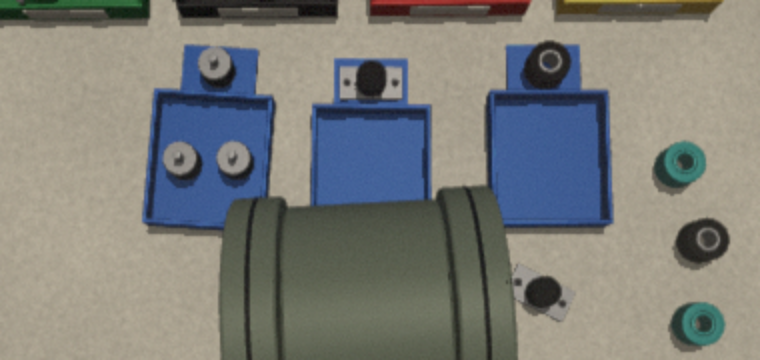

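Both studs stand upright in the left tray (crop pixels (180,160) and (234,158)). Bush A is gripped at 49 mm, so I'll take it to the bush tray.

Emit:
servo_tool([
  [0,0,0.08,0,0,0,0],
  [0,0,0.18,0,0,0,0],
  [0,0,0.3,0,0,0,0],
  [0.1,-0.1,0.37,0,0,0,0],
  [0.2,-0.19,0.37,0,0,0,0],
  [0.3,-0.29,0.37,0,0,0,0],
  [0.4,-0.39,0.37,0,0,0,0],
  [0.5,-0.49,0.37,0,0,0,0],
  [0.577,-0.558,0.35,0,0,0,0],
  [0.577,-0.558,0.28,0,0,0,0],
  [0.577,-0.558,0.2,0,0,0,0],
  [0.577,-0.558,0.13,0,0,0,0],
  [0.577,-0.558,0.08,0,0,0,0],
  [0.577,-0.558,0.05,0,0,0,0],
  [0.577,-0.558,0.035,0,0,0,0],
  [0.577,-0.558,0.027,0,0,0,0],
  [0.577,-0.558,0.022,0,0,0,0],
  [0.577,-0.558,0.019,0,0,0,0],
  [0.577,-0.558,0.017,0,0,0,0],
  [0.577,-0.558,0.017,0,0,0,0],
])

```text
time: 13.23
eef_pos: [0.6313, -0.1812, 0.0152]
tool_rot: [0.0, 0.707, 0.707, 0.0]
ft_force: [-3.1, -0.2, 5.8]
width: 0.0488
gripper_force: 44.1
```

Emit:
servo_tool([
  [0,0,0,0,0,0,0.78],
  [0,0,0,0,0,0,0.78],
  [0,0,0,0,0,0,0.78],
  [0,0,0.04,0,0,0,0.78],
  [0,0,0.12,0,0,0,0.78],
  [0,0,0.24,0,0,0,0.78],
  [0,0,0.35,0,0,0,0.78],
  [-0.05,-0.12,0.35,0,0,0,0.78],
  [-0.1,-0.24,0.35,0,0,0,0.78],
  [-0.16,-0.36,0.35,0,0,0,0.78],
  [-0.22,-0.48,0.35,0,0,0,0.78],
  [-0.28,-0.6,0.35,0,0,0,0.78],
  [-0.333,-0.697,0.35,0,0,0,0.78],
  [-0.333,-0.697,0.3,0,0,0,0.78],
  [-0.333,-0.697,0.22,0,0,0,0.78],
  [-0.333,-0.697,0.16,0,0,0,0.78],
])

```text
time: 14.57
eef_pos: [0.5307, -0.3907, 0.0619]
tool_rot: [0.0, 0.707, 0.707, 0.0]
ft_force: [0.0, 0.2, -0.8]
width: 0.0666
gripper_force: 0.0
```

```bash
python3 - <<'E'
from h import *
p,d=r.grab_frame("wrist"); cv2.imwrite("pics/w1.png",p[:,:,::-1])
E
```

```text
(no output)
```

View pics/w1.png

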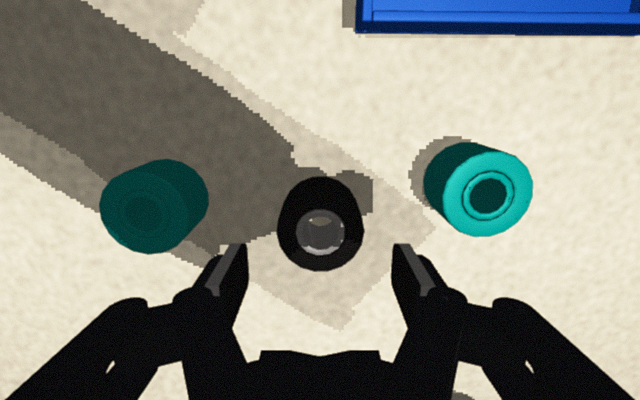

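The wrist view shows the black bush at (320,230), centred between the fingertips at (245,250) and (395,250). The turquoise decoys at (150,205) and (490,190) are clear.

Emit:
servo_tool([
  [0,0,-0.05,0,0,0,0.78],
  [0,0,-0.1,0,0,0,0.78],
  [0,0,-0.14,0,0,0,0.78],
  [0,0,-0.17,0,0,0,0.78],
  [0,0,-0.178,0,0,0,0.78],
  [0,0,-0.178,0,0,0,0.78],
  [0,0,-0.178,0,0,0,0],
  [0,0,-0.178,0,0,0,0],
  [0,0,-0.178,0,0,0,0],
  [0,0,-0.178,0,0,0,0],
  [0,0,-0.178,0,0,0,0],
  [0,0,-0.178,0,0,0,0],
  [0,0,-0.178,0,0,0,0],
])

```text
time: 15.7
eef_pos: [0.5314, -0.3905, 0.0098]
tool_rot: [0.001, 0.707, 0.707, 0.0]
ft_force: [-1.8, 1.5, 7.6]
width: 0.0487
gripper_force: 41.5
```

Emit:
servo_tool([
  [0,0,0.08,0,0,0,0],
  [0,0,0.18,0,0,0,0],
  [0,0,0.3,0,0,0,0],
  [0.06,0.1,0.37,0,0,0,0],
  [0.13,0.2,0.37,0,0,0,0],
  [0.2,0.3,0.37,0,0,0,0],
  [0.27,0.4,0.37,0,0,0,0],
  [0.332,0.492,0.37,0,0,0,0],
  [0.332,0.492,0.35,0,0,0,0],
  [0.332,0.492,0.28,0,0,0,0],
  [0.332,0.492,0.2,0,0,0,0],
  [0.332,0.492,0.13,0,0,0,0],
  [0.332,0.492,0.08,0,0,0,0],
  [0.332,0.492,0.05,0,0,0,0],
  [0.332,0.492,0.035,0,0,0,0],
  [0.332,0.492,0.027,0,0,0,0],
  [0.332,0.492,0.022,0,0,0,0],
  [0.332,0.492,0.019,0,0,0,0],
  [0.332,0.492,0.017,0,0,0,0],
  [0.332,0.492,0.017,0,0,0,0],
])

```text
time: 17.37
eef_pos: [0.631, -0.2428, 0.0148]
tool_rot: [0.0, 0.707, 0.707, 0.0]
ft_force: [-1.6, 1.4, 5.0]
width: 0.0489
gripper_force: 43.0
```

Emit:
servo_tool([
  [0,0,0,0,0,0,0.75],
  [0,0,0,0,0,0,0.75],
  [0,0,0,0,0,0,0.75],
  [0,0,0.04,0,0,0,0.75],
  [0,0,0.12,0,0,0,0.75],
  [0,0,0.24,0,0,0,0.75],
  [0,0,0.35,0,0,0,0.75],
  [-0.1,0.04,0.35,0,0,0,1],
  [-0.22,0.08,0.35,0,0,0,1],
  [-0.34,0.12,0.35,0,0,0,1],
  [-0.46,0.143,0.35,0,0,0,1],
  [-0.526,0.143,0.35,0,0,0,1],
  [-0.526,0.143,0.28,0,0,0,1],
  [-0.526,0.143,0.2,0,0,0,1],
  [-0.526,0.143,0.12,0,0,0,1],
  [-0.526,0.143,0.06,0,0,0,1],
  [-0.526,0.143,0.02,0,0,0,1],
  [-0.526,0.143,-0.012,0,0,0,1],
  [-0.526,0.143,-0.012,0,0,0,1],
])

```text
time: 18.95
eef_pos: [0.4726, -0.1996, 0.0093]
tool_rot: [-0.001, 0.707, 0.707, -0.0]
ft_force: [1.2, -0.4, 0.9]
width: 0.0852
gripper_force: 0.0
```

Emit:
servo_tool([
  [0,0,0,0,0,0,0],
  [0,0,0,0,0,0,0],
  [0,0,0,0,0,0,0],
  [0,0,0,0,0,0,0],
  [0,0,0,0,0,0,0],
  [0,0,0,0,0,0,0],
  [0,0,0,0,0,0,0],
  [0,0,0,0,0,0,0],
  [0,0,0,0,0,0,0],
])

```text
time: 19.7
eef_pos: [0.4731, -0.1998, 0.011]
tool_rot: [0.0, 0.707, 0.707, 0.0]
ft_force: [-1.3, 1.1, 12.0]
width: 0.0347
gripper_force: 38.8
```

Emit:
servo_tool([
  [0,0,0.08,0,0,0,0],
  [0,0,0.18,0,0,0,0],
  [0,0,0.3,0,0,0,0],
  [0.06,0.09,0.37,0,0,0,0],
  [0.13,0.19,0.37,0,0,0,0],
  [0.2,0.29,0.37,0,0,0,0],
  [0.27,0.39,0.37,0,0,0,0],
  [0.34,0.49,0.37,0,0,0,0],
  [0.41,0.59,0.37,0,0,0,0],
  [0.463,0.66,0.35,0,0,0,0],
  [0.463,0.66,0.27,0,0,0,0],
  [0.463,0.66,0.18,0,0,0,0],
  [0.463,0.66,0.11,0,0,0,0],
  [0.463,0.66,0.06,0,0,0,0],
  [0.463,0.66,0.038,0,0,0,0],
  [0.463,0.66,0.028,0,0,0,0],
  [0.463,0.66,0.022,0,0,0,0],
  [0.463,0.66,0.019,0,0,0,0],
  [0.463,0.66,0.017,0,0,0,0],
  [0.463,0.66,0.017,0,0,0,0],
])

```text
time: 21.37
eef_pos: [0.6122, -0.0017, 0.0161]
tool_rot: [0.0, 0.707, 0.707, 0.0]
ft_force: [-0.8, -0.3, 3.8]
width: 0.0346
gripper_force: 41.4
```

Contact is made. Next I release, rise and back off.

Emit:
servo_tool([
  [0,0,0,0,0,0,0.65],
  [0,0,0,0,0,0,0.65],
  [0,0,0,0,0,0,0.65],
  [0,0,0.04,0,0,0,0.65],
  [0,0,0.12,0,0,0,0.65],
  [0,0,0.24,0,0,0,0.65],
  [0,0,0.36,0,0,0,0.65],
  [0,0,0.5,0,0,0,0.65],
  [-0.1,0.1,0.5,0,0,0,0.65],
  [-0.2,0.22,0.5,0,0,0,0.65],
  [-0.3,0.34,0.5,0,0,0,0.65],
  [-0.4,0.46,0.5,0,0,0,0.65],
  [-0.45,0.58,0.5,0,0,0,0.65],
  [-0.5,0.7,0.5,0,0,0,0.65],
  [-0.5,0.82,0.5,0,0,0,0.65],
  [-0.5,0.94,0.5,0,0,0,0.65],
  [-0.5,1,0.5,0,0,0,0.65],
  [-0.5,1,0.5,0,0,0,0.65],
])

```text
time: 22.87
eef_pos: [0.4605, 0.303, 0.1657]
tool_rot: [-0.001, 0.705, 0.709, 0.001]
ft_force: [-1.3, 0.7, -0.3]
width: 0.0553
gripper_force: 0.0
```

```bash
python3 - <<'E'
from h import *
p,d=r.grab_frame("top"); cv2.imwrite("pics/top3.png",cv2.resize(p[80:260,140:520],None,fx=2,fy=2)[:,:,::-1])
p2,d2=r.grab_frame("scene"); cv2.imwrite("pics/sc3.png",cv2.resize(p2[140:310,150:450],None,fx=2.5,fy=2.5)[:,:,::-1])
P=cloud(pose("top"),d); P[d==0]=0; q=P.reshape(-1,3)
for n,x,y,h,rr in [("s1",.632,.2176,.041,.012),("s2",.632,.157,.041,.012),("b1",.631,-.181,.041,.02),("b2",.631,-.243,.041,.02),("fl",.612,-.002,.046,.012)]:
    k=q[(np.hypot(q[:,0]-x,q[:,1]-y)<rr)&(q[:,2]>.03)]; print(n,np.median(k[:,2]).round(4),h)
E
```

```text
s1 0.0414 0.041
s2 0.0416 0.041
b1 0.0402 0.041
b2 0.0398 0.041
fl 0.0455 0.046
```

View pics/top3.png

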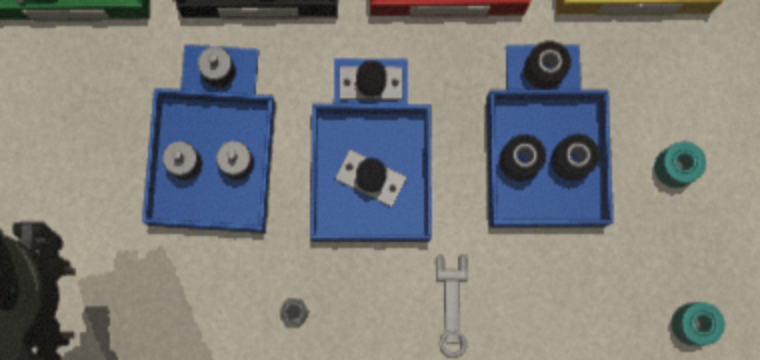

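View pics/sc3.png

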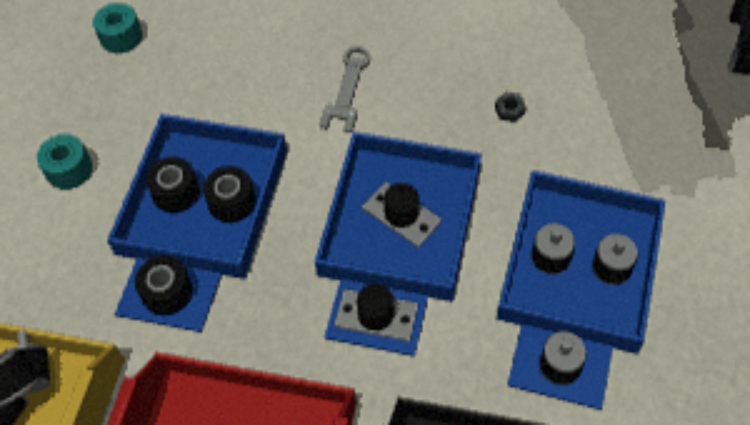

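Both views show all five mounts upright and flat in the matching trays: studs at (180,160) and (234,158), flange at (370,176), bushes at (521,158) and (575,157). Their top heights match to about 1 mm. The nut (293,312) and the wrench (452,305) have not moved.

```bash
python3 -c "
from station import r
print(r.hand_in())"
```

```text
the job is handed in; nothing more can be done
None
```

I set all five mounts down upright and flat in their matching trays, left the wrench and nut lying where they were, and handed the job in at about 23 s on the robot's clock.

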